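# Gather the silver blanks in the clipped corner of a hand tote

### The arm

A 6-joint arm with a two-finger parallel gripper is mounted at the origin on the work surface. World frame = base frame: x ahead of the robot, y to its left, z up, the work surface at z = 0. Lengths are in mm, angles in rad, forces in N, time in s.
With the tool pointing down it reaches from about 350 to 775 mm from the base axis. Payload 7.3 kg.
Tool frame: the origin (TCP) lies at the very end of the fingers, on their centre line; the grasp point (between the pads) lies bot.grip_point_offset behind it (bot.grip_point_offset is the distance from the TCP to the grasp point, in mm); z points along the fingers, y is the line along which they close (so a half turn about z gives the same grasp; the last joint's range is limited). The gripper opens to 92 mm and grips with 3 to 60 N. Pads are 19 mm wide; open, the fingers measure 130 mm over their backs; the gripper's body (75 mm by 190 mm) begins 47 mm behind the grasp point.
Start: joints at [-1.255, 0.342, 1.524, -0, 1.275, -0.146], TCP at [233.943, -470.016, 226.741] pointing down, gripper open.
Joint ranges: [-2.53, 2.53], [-0.77, 2.02], [0.04, 2.7], [-1, 4.14], [0.28, 2.66], [-3.11, 3.11]. Speed limits (rad/s): [2.57, 2.57, 3.14, 3.14, 3.14, 3.14].

### API

Orientations are given as [roll, pitch, yaw] about the fixed x, y, z axes, in that order (R = Rz(yaw) Ry(pitch) Rx(roll)).
In Python, from plant import bot gives the robot as it stands. The module is installed in compiled form; this text tells all that it offers.
- The arm moves only by the tool carry_out, never from a script. Its argument "plan" is a list of rows, each an object of numbers: "tx", "ty", "tz": the shift along the world's x, y, z in mm; "rx", "ry", "rz": the turn, a rotation vector about the world's x, y, z in rad. A call has 1 to 12 rows; each row shifts and turns the commanded pose from where the row before left it; what a row does not reach is not made up. A row lasts 1/10 s, in which the tool goes at most 50 mm and 8.59 degrees, less where a joint would pass 70% of its speed; a pose out of reach is approached as far as the arm can. A call with a gripper value outside its range is refused whole. "gripper" is the closure, from 0 (fully open) to 1 (shut), set as the call begins (left out, the last holds). The fingers move at their own pace and stop on an object; the grip force is fixed at half the most. Time passes only in rows, so rows that do not move let the fingers close. It gives the time, the measured TCP pose, the force, the opening and the grip force at its end, in the units of the state.
- bot.get_obs(): the state, without advancing time (a new reading comes with each control period).
- bot.capture(name): name is "scene" or "top" or "wrist"; returns the picture (400x640x3 uint8, red, green, blue); there is no depth.
- bot.camera_model(name): a dict with "camera_matrix" (3x3 intrinsics, pixels), "R" (3x3) and "t" (3): a world point X has camera coordinates R X + t. Camera axes: x right, y down, z forward; pixel columns grow to the right and rows downward; lengths in mm; the calibration is good to about 2 mm. A picture is of the moment at which its call begins: read the wrist's pose just before it. camera_model takes no time and is no camera call; for the wrist camera it gives the pose at the moment of the call.
- bot.close_job(): hands the job in; it is judged then, once.
The state is a dict: "time": time; "joint_positions": joint angles; "dq": joint speeds; "tau": joint torques, N m; "tool_pos": TCP position; "tcp_rot": TCP orientation; "contact_force": force on the tool from outside, world axes, zero at the start; "moment": the same for the moment, N m; "grip_width": finger opening in mm; "finger_force": force on a finger pad.
Only numpy, scipy, OpenCV 4.12 (cv2) and the standard library are available. Lean on these libraries where they do the work, as an engineer would, in place of code of your own. Each camera call takes 0.05 s, during which the arm holds its last target. There are 200 camera calls.

### The job

Pick up the small wooden tote by its bar handle and tilt it so that all three loose silver blanks slide together into its one clipped (diagonal) corner, without spilling any. Finish while still holding the tote in the air like that, tilted by at least 20 degrees, with the clipped corner low over the brass catch dish (within 10 cm above its rim, not touching it) so the blanks can be picked out over the dish. Do not put it down or let go, and leave everything else on the bench where it stands.

Things in the scene. Friction and masses are not known exactly. Their poses are not given: they have to be found in the camera images.
- tote: Small open dark-wood tote, outside 150 mm (x) by 106 mm (y), walls 36 mm high, 6 mm thick, floor 5 mm, about 0.35 kg. Origin: centre of its underside; z up. A bail handle spans it along x. Three corners are square; the one at -x, -y is clipped by a 45 degree diagonal wall that cuts 30 mm off each inner wall. It stands loose, left or right of the middle, turned up to 80 degrees either way.
- tote_corner (a point): Point at the inner floor of the tote at the middle of the clipped corner's diagonal wall: (-54, -32, 5) mm from the tote's origin, in the tote's axes.
- tote_middle (a point): Centre of the tote's inner floor, (0, 0, 5) mm from its origin.
- tote_handle (a point): Centre of the tote's handle, (0, 0, 86) mm from its origin, the tote's axes: a light-wood bar along x, 150 mm long, 14 mm wide (y), 16 mm tall, 78 to 94 mm above the underside, on a 22 mm wide post at each short end of the tote.
- ring_blank: Plain silver ring lying flat in the tote, 24 mm outside, 17 mm inside, 8 mm high, 14 g. Origin: centre of its underside. Like the other two it is polished and slides on the tote's floor once this is tilted some 10 to 15 degrees; tilted straight at the corner, a piece that also rubs along a wall needs 20 to 25.
- disc_blank: Round silver disc lying flat in the tote, 22 mm diameter, 6 mm thick, 20 g. Origin: centre of its underside.
- square_blank: Square silver tablet lying flat in the tote, 18 by 18 by 7 mm, 20 g. Origin: centre of its underside.
- dish: Round shallow brass catch dish, rim 120 mm across, 32 mm high, 0.45 kg, loose on the bench, to the other side of the middle from the tote. Origin: centre of its underside.
- bench_block: Bystander: flat steel block, 60 x 60 x 18 mm, between tote and dish on the robot's side. Origin: centre of its underside.
- driver: Bystander: screwdriver lying on the bench, 170 mm long, beyond tote and dish. Origin: under its middle.
- amber_jar: Bystander: amber glass jar, 60 mm diameter, 85 mm high, at the far left. Origin: centre of its underside.
- dropper: Bystander: amber dropper bottle, 32 mm diameter, 85 mm high, at the far right. Origin: centre of its underside.
- tin: Bystander: flat white tin, 85 x 60 x 26 mm, at the left. Origin: centre of its underside.
- clamp: Bystander: wooden ring clamp lying on the bench, 130 x 30 x 24 mm, at the right. Origin: centre of its underside.
There are look-alikes about, which are no part of the job. Leave any pink look-alike of the tote alone.

How it is judged:
By the outcome, as a careful person would: the job done as asked, in the order asked, and still so for the second after the job is handed in, while the arm keeps its last pose, push and grip.
It also fails if it takes over 48 s, if anything falls off the work surface, if the arm or the gripper's body presses on something with over 40 N, if the wrist force passes 120 N, or if a joint passes its speed limit or range.

## Working session

There is one attempt and no reset: what is moved stays moved. The work goes in short steps, Python scripts to look and compute and a tool call to move; the robot and the scene stay as the last step left them, time stands still between calls to the robot, and variables do not carry over. Pictures are saved under pics/ and viewed, at most 10 in all, crops included, and the job is handed in when it is done.

Besides the shell and the picture viewer there is one more tool, called after "Request:" as name([rows], argument=value, ...), one row to a line, values as JSON. carry_out: Moves the arm, as the interface text tells. Its arguments: {"type":"object","properties":{"plan":{"type":"array"},"gripper":{"type":"number"}},"required":["plan"]}

```bash
mkdir -p pics
python3 - <<'E'
from plant import bot
import cv2,numpy as np
o=bot.get_obs(); print(o['time'],o['tool_pos'],o['tcp_rot'],o['grip_width'],bot.grip_point_offset,o['joint_positions'])
for n in('top','scene'):
    cv2.imwrite(f'pics/{n}0.png',bot.capture(n)[:,:,::-1]); c=bot.camera_model(n); print(n,np.round(c['camera_matrix'],1).tolist(),np.round(c['R'],3).tolist(),np.round(c['t'],1))
E
```

```text
0.0 [ 233.82986921 -469.60182785  226.04712023] [-3.14008033e+00 -2.51246287e-04  4.61794438e-01] 92.11451913486637 18.8 [-1.25497718e+00  3.42719921e-01  1.52501500e+00  2.98895883e-05
  1.27539052e+00 -1.45984200e-01]
top [[520.2, 0.0, 324.2], [0.0, 520.2, 207.8], [0.0, 0.0, 1.0]] [[-0.008, -1.0, -0.009], [-0.983, 0.009, -0.181], [0.181, 0.007, -0.983]] [  -3.3  575.2 1351. ]
scene [[388.3, 0.0, 323.8], [0.0, 388.3, 201.6], [0.0, 0.0, 1.0]] [[-0.114, 0.993, -0.013], [0.783, 0.081, -0.617], [-0.612, -0.08, -0.787]] [  75.3 -378.1 1392.7]
```

View pics/top0.png

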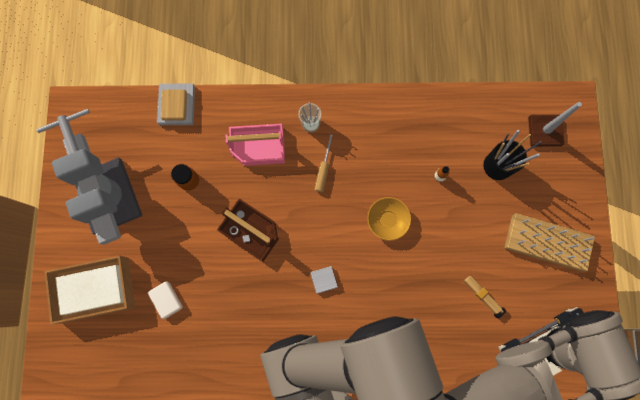

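View pics/scene0.png

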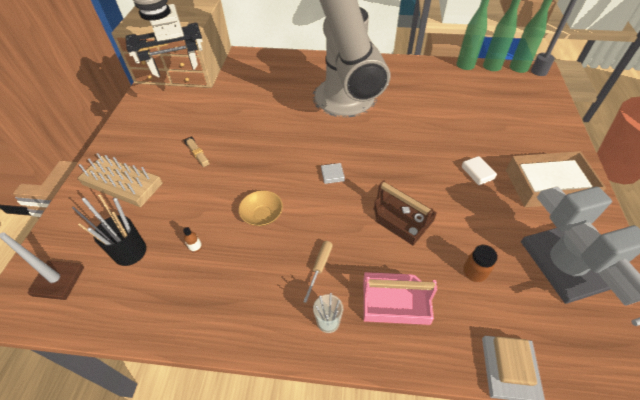

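The dark tote with a light bar is at top (248,230). The look-alikes are the pink tote at (257,145), which also has a bar, and the cream box at (88,290). The dish is at (389,219) and the block at (324,280). I choose the dark tote and will check it in a close crop.

Run:
```python
import cv2,numpy as np
a=cv2.imread('pics/top0.png')[190:270,205:295]; b=cv2.imread('pics/scene0.png')[170:250,360:450]
f=lambda x:cv2.resize(x,None,fx=4.4,fy=5*.88,interpolation=cv2.INTER_CUBIC)
im=np.hstack([f(a),f(b)]); cv2.imwrite('pics/crop1.png',im); print(im.shape)
```

```text
(352, 792, 3)
```

View pics/crop1.png

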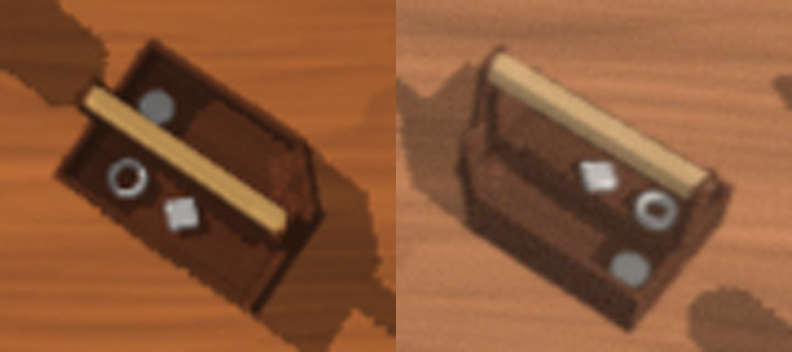

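The crop confirms it: dark wood, light bar, and ring, disc and square inside. The clipped corner is on the right in the top view, near crop (310,170), i.e. top pixel (275,229). Next I compute the poses from bar ends, corners and dish outline.

```bash
cat > h.py <<'E'
import numpy as np
from plant import bot
def ray(n,u,v):
    c=bot.camera_model(n);R=np.array(c['R']);C=-R.T@np.array(c['t'])
    return C,R.T@np.linalg.inv(c['camera_matrix'])@[u,v,1]
def atz(n,u,v,z):
    C,d=ray(n,u,v); return C+d*(z-C[2])/d[2]
E
python3 - <<'E'
from h import *
import cv2
T=lambda x,y:(205+x/4.4,190+y/4.4); S=lambda x,y:(360+(x-396)/4.4,170+y/4.4)
for n,F,a,b in(('top',T,(90,97),(283,225)),('scene',S,(492,62),(700,185))):
    p,q=[atz(n,*F(*k),94) for k in(a,b)]; d=p-q
    print(n,'bar',p[:2].round(1),q[:2].round(1),((p+q)/2)[:2].round(1),np.hypot(*d[:2]).round(1),np.degrees(np.arctan2(d[1],d[0])).round(1))
for k in((150,40),(60,175),(255,310)): print('corner z41',atz('top',*T(*k),41).round(1))
for k in ((157,107),(127,178),(182,213)): print('blank',atz('top',*T(*k),9).round(1))
for n,box in(('top',(360,190,60,60)),('scene',(230,185,65,45))):
    im=cv2.imread(f'pics/{n}0.png');x,y,w,h=box;c=cv2.cvtColor(im[y:y+h,x:x+w],cv2.COLOR_BGR2HSV)
    m=((c[...,0]>16)&(c[...,0]<32)&(c[...,1]>120)).astype(np.uint8)
    k=max(cv2.findContours(m,0,1)[0],key=cv2.contourArea)[:,0]+[x,y]
    P=np.array([atz(n,*q,32)[:2] for q in k]).astype(np.float32)
    print(n,'dish',cv2.boundingRect(k.astype(np.int32)),P.min(0),P.max(0),cv2.minEnclosingCircle(P))
for n,u,v in(('top',324,280),('scene',333,173)): print('block',atz(n,u,v,18).round(1))
E
```

```text
top bar [558.6 250.1] [481.  134.3] [519.8 192.2] 139.4 56.2
scene bar [485.  132.9] [563.9 250.1] [524.5 191.5] 141.3 -123.9
corner z41 [603.6 224.4  41. ]
corner z41 [519.5 277.9  41. ]
corner z41 [435.6 156.8  41. ]
blank [566.9 224.6   9. ]
blank [521.8 242.5   9. ]
blank [499.3 207.4   9. ]
top dish (368, 197, 43, 43) [ 491.2875 -241.9392] [ 607.3776  -126.87651] ((548.6911010742188, -183.94300842285156), 58.990718841552734)
scene dish (239, 191, 43, 35) [ 489.0685  -243.76335] [ 604.7179  -128.74173] ((546.308837890625, -185.28994750976562), 59.316673278808594)
block [383.5  -5.8  18. ]
block [390.4  -3.9  18. ]
```

The tote is centred near (520.5,191.5) with yaw 56.2°, and its clipped corner faces -y, towards the dish. The dish is at (547.5,-184.5). I move above the tote.

Request:
carry_out([
  {"tx": 9, "ty": 20, "rz": 0.03},
  {"tx": 18, "ty": 42, "rz": 0.03},
  {"tx": 18, "ty": 42, "rz": 0.03},
  {"tx": 18, "ty": 42, "rz": 0.03},
  {"tx": 18, "ty": 42, "rz": 0.03},
  {"tx": 18, "ty": 42, "rz": 0.03},
  {"tx": 18, "ty": 42, "rz": 0.03},
  {"tx": 18, "ty": 42, "rz": 0.03},
  {"tx": 18, "ty": 42, "rz": 0.03},
  {"tx": 18, "ty": 42, "rz": 0.03},
  {"tx": 18, "ty": 42, "rz": 0.03},
  {"tx": 18, "ty": 42, "rz": 0.03},
], gripper=0)

```text
invalid input at $.plan[0]: expected keys tx, ty, tz, rx, ry, rz
```

Request:
carry_out([
  {"tx": 18, "ty": 42, "rz": 0.03},
  {"tx": 18, "ty": 42, "rz": 0.03},
  {"tx": 18, "ty": 42, "rz": 0.03},
  {"tx": 18, "ty": 42, "rz": 0.03},
  {"tx": 7, "ty": 11, "rz": 0.04},
  {},
  {},
])

```text
invalid input at $.plan[0]: expected keys tx, ty, tz, rx, ry, rz
```

Run:
```python
from h import *
import cv2
o=bot.get_obs(); print(o['time'],o['tool_pos'].round(1),o['tcp_rot'].round(3))
c=bot.camera_model('wrist');im=bot.capture('wrist')
cv2.imwrite('pics/w1.png',im[:,:,::-1])
K=np.array(c['camera_matrix']);np.savez('w1.npz',K=K,R=c['R'],t=c['t'])
for z,p in((94,(520.5,191.5)),):
  for s in(-75,0,75):
    X=np.array([p[0]+s*np.cos(.981),p[1]+s*np.sin(.981),z]);q=K@(np.array(c['R'])@X+c['t']);print(s,(q[:2]/q[2]).round(1))
```

```text
0.1 [ 233.8 -469.7  226.1] [-3.14  -0.     0.462]
-75 [-476.8 -693.7]
0 [-635.  -914.8]
75 [ -829.5 -1186.5]
```

View pics/w1.png

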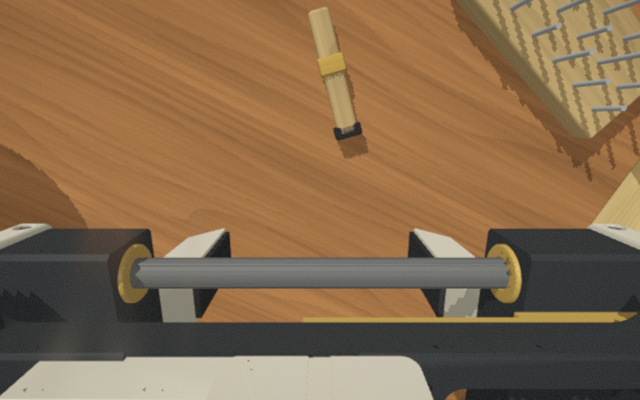

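The move was refused because every key is required in each row. The wrist view shows only the clamp at (335,75), so the arm has not moved. I'll repeat with all keys.

Request:
carry_out([
  {"tx": 9, "ty": 20, "tz": 0, "rx": 0, "ry": 0, "rz": 0.03},
  {"tx": 18, "ty": 42, "tz": 0, "rx": 0, "ry": 0, "rz": 0.03},
  {"tx": 18, "ty": 42, "tz": 0, "rx": 0, "ry": 0, "rz": 0.03},
  {"tx": 18, "ty": 42, "tz": 0, "rx": 0, "ry": 0, "rz": 0.03},
  {"tx": 18, "ty": 42, "tz": 0, "rx": 0, "ry": 0, "rz": 0.03},
  {"tx": 18, "ty": 42, "tz": 0, "rx": 0, "ry": 0, "rz": 0.03},
  {"tx": 18, "ty": 42, "tz": 0, "rx": 0, "ry": 0, "rz": 0.03},
  {"tx": 18, "ty": 42, "tz": 0, "rx": 0, "ry": 0, "rz": 0.03},
  {"tx": 18, "ty": 42, "tz": 0, "rx": 0, "ry": 0, "rz": 0.03},
  {"tx": 18, "ty": 42, "tz": 0, "rx": 0, "ry": 0, "rz": 0.03},
  {"tx": 18, "ty": 42, "tz": 0, "rx": 0, "ry": 0, "rz": 0.03},
  {"tx": 18, "ty": 42, "tz": 0, "rx": 0, "ry": 0, "rz": 0.03},
], gripper=0)

```text
time: 1.35
tool_pos: [441.2, 13.9, 226.8]
tcp_rot: [3.141, 0.0, 0.823]
contact_force: [0.3, -0.5, 0.3]
grip_width: 92.0
finger_force: 0.0
```

Request:
carry_out([
  {"tx": 18, "ty": 40, "tz": 0, "rx": 0, "ry": 0, "rz": 0.04},
  {"tx": 18, "ty": 40, "tz": 0, "rx": 0, "ry": 0, "rz": 0.04},
  {"tx": 18, "ty": 40, "tz": 0, "rx": 0, "ry": 0, "rz": 0.04},
  {"tx": 17, "ty": 38, "tz": 0, "rx": 0, "ry": 0, "rz": 0.038},
  {"tx": 8, "ty": 19, "tz": 0, "rx": 0, "ry": 0, "rz": 0},
  {"tx": 0, "ty": 0, "tz": 0, "rx": 0, "ry": 0, "rz": 0},
  {"tx": 0, "ty": 0, "tz": 0, "rx": 0, "ry": 0, "rz": 0},
])

```text
time: 2.05
tool_pos: [519.4, 188.8, 226.2]
tcp_rot: [-3.141, 0.001, 0.981]
contact_force: [-0.2, -0.3, -0.2]
grip_width: 91.6
finger_force: 0.0
```

Run:
```python
from h import *
import cv2
o=bot.get_obs(); print(o['time'],o['tool_pos'].round(1),o['tcp_rot'].round(3))
c=bot.camera_model('wrist');im=bot.capture('wrist')
cv2.imwrite('pics/w2.png',im[:,:,::-1])
K=np.array(c['camera_matrix']);np.savez('w2.npz',K=K,R=c['R'],t=c['t'])
for s in(-75,0,75):
    X=np.array([520.5+s*np.cos(.981),191.5+s*np.sin(.981),94]);q=K@(np.array(c['R'])@X+c['t']);print(s,(q[:2]/q[2]).round(1))
```

```text
2.05 [519.4 188.8 226.2] [-3.141e+00  1.000e-03  9.810e-01]
-75 [319.3 262.4]
0 [319.2 186.4]
75 [319.1 100.1]
```

View pics/w2.png

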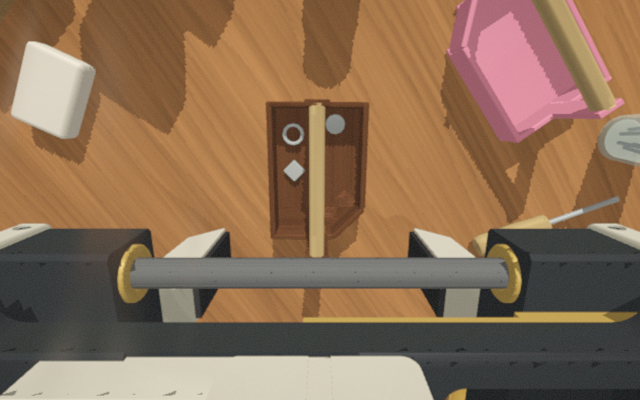

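The wrist view shows the bar running upright from (317,104) to (317,256), centred between the fingers. The clipped corner is at about (348,222), and all three blanks are inside. I descend and grip.

Request:
carry_out([
  {"tx": 1, "ty": 2, "tz": -15, "rx": 0, "ry": 0, "rz": 0},
  {"tx": 0, "ty": 0, "tz": -35, "rx": 0, "ry": 0, "rz": 0},
  {"tx": 0, "ty": 0, "tz": -35, "rx": 0, "ry": 0, "rz": 0},
  {"tx": 0, "ty": 0, "tz": -35, "rx": 0, "ry": 0, "rz": 0},
  {"tx": 0, "ty": 0, "tz": -25, "rx": 0, "ry": 0, "rz": 0},
  {"tx": 0, "ty": 0, "tz": -14, "rx": 0, "ry": 0, "rz": 0},
  {"tx": 0, "ty": 0, "tz": 0, "rx": 0, "ry": 0, "rz": 0},
  {"tx": 0, "ty": 0, "tz": 0, "rx": 0, "ry": 0, "rz": 0},
])

```text
time: 2.9
tool_pos: [521.2, 190.1, 68.5]
tcp_rot: [3.141, -0.0, 0.978]
contact_force: [0.3, -0.1, 0.5]
grip_width: 91.9
finger_force: 0.0
```

Request:
carry_out([
  {"tx": 0, "ty": 0, "tz": 0, "rx": 0, "ry": 0, "rz": 0},
  {"tx": 0, "ty": 0, "tz": 0, "rx": 0, "ry": 0, "rz": 0},
  {"tx": 0, "ty": 0, "tz": 0, "rx": 0, "ry": 0, "rz": 0},
  {"tx": 0, "ty": 0, "tz": 0, "rx": 0, "ry": 0, "rz": 0},
  {"tx": 0, "ty": 0, "tz": 0, "rx": 0, "ry": 0, "rz": 0},
  {"tx": 0, "ty": 0, "tz": 0, "rx": 0, "ry": 0, "rz": 0},
  {"tx": 0, "ty": 0, "tz": 0, "rx": 0, "ry": 0, "rz": 0},
  {"tx": 0, "ty": 0, "tz": 0, "rx": 0, "ry": 0, "rz": 0},
  {"tx": 0, "ty": 0, "tz": 0, "rx": 0, "ry": 0, "rz": 0},
  {"tx": 0, "ty": 0, "tz": 0, "rx": 0, "ry": 0, "rz": 0},
  {"tx": 0, "ty": 0, "tz": 0, "rx": 0, "ry": 0, "rz": 0},
  {"tx": 0, "ty": 0, "tz": 0, "rx": 0, "ry": 0, "rz": 0},
], gripper=1)

```text
time: 4.1
tool_pos: [520.6, 191.1, 67.7]
tcp_rot: [-3.141, 0.0, 0.98]
contact_force: [-2.6, 0.5, 1.2]
grip_width: 13.9
finger_force: 30.0
```

Request:
carry_out([
  {"tx": 0, "ty": 0, "tz": 5, "rx": 0, "ry": 0, "rz": 0},
  {"tx": 0, "ty": 0, "tz": 12, "rx": 0, "ry": 0, "rz": 0},
  {"tx": 0, "ty": 0, "tz": 20, "rx": 0, "ry": 0, "rz": 0},
  {"tx": 0, "ty": 0, "tz": 25, "rx": 0, "ry": 0, "rz": 0},
  {"tx": 0, "ty": 0, "tz": 25, "rx": 0, "ry": 0, "rz": 0},
  {"tx": 0, "ty": 0, "tz": 20, "rx": 0, "ry": 0, "rz": 0},
  {"tx": 0, "ty": 0, "tz": 15, "rx": 0, "ry": 0, "rz": 0},
  {"tx": 0, "ty": 0, "tz": 8, "rx": 0, "ry": 0, "rz": 0},
  {"tx": 0, "ty": 0, "tz": 0, "rx": 0, "ry": 0, "rz": 0},
  {"tx": 0, "ty": 0, "tz": 0, "rx": 0, "ry": 0, "rz": 0},
])

```text
time: 5.1
tool_pos: [520.6, 190.8, 197.3]
tcp_rot: [-3.141, 0.001, 0.98]
contact_force: [-1.4, -0.4, -3.8]
grip_width: 13.8
finger_force: 30.0
```

Run:
```python
import numpy as np
from scipy.spatial.transform import Rotation as Ro
Z=Ro.from_euler('z',56.2,degrees=True)
ax=Z.apply([-1,1,0])*0; d=Z.apply([-1,-1,0])/2**.5; a=np.cross([0,0,1],d);print('axis',a, 'bar axis tilt', np.cross([0,0,1],Z.apply([0,-1,0])))
for th in(28,32):
    T=Ro.from_rotvec(a*np.radians(th))
    P={k:T.apply(Z.apply(np.array(p)-[0,0,67.7])) for k,p in dict(corner=(-54,-32,5),lowA=(-75,-17,0),lowB=(-39,-53,0),mid=(0,0,5)).items()}
    print(th,{k:v.round(1).tolist() for k,v in P.items()})
    c=P['corner'];print('tcp for corner at dish, z=85:',np.array([547.5,-184.5,85])-c, 'lowest',85-c[2]+min(v[2] for v in P.values()), 'rot',a*np.radians(th))
```

```text
axis [ 0.98095516  0.19423435 -0.        ] bar axis tilt [ 0.55629562  0.83098447 -0.        ]
28 {'corner': [-10.5, -26.8, -83.9], 'lowA': [-35.2, -33.1, -90.3], 'lowB': [14.7, -23.2, -90.3], 'mid': [-5.7, 28.9, -55.4]}
tcp for corner at dish, z=85: [ 558.04849538 -157.68317679  168.90993528] lowest 78.59346288198445 rot [ 0.47938512  0.09492081 -0.        ]
32 {'corner': [-11.7, -21.0, -85.4], 'lowA': [-36.5, -26.9, -91.9], 'lowB': [13.5, -17.0, -91.9], 'mid': [-6.5, 32.6, -53.2]}
tcp for corner at dish, z=85: [ 559.19687696 -163.48292756  170.39763308] lowest 78.51150248789375 rot [ 0.54786871  0.10848093 -0.        ]
```

Held. I carry it level to above the dish.

Request:
carry_out([
  {"tx": 1, "ty": -10, "tz": 0, "rx": 0, "ry": 0, "rz": 0},
  {"tx": 2, "ty": -22, "tz": 0, "rx": 0, "ry": 0, "rz": 0},
  {"tx": 4, "ty": -34, "tz": 0, "rx": 0, "ry": 0, "rz": 0},
  {"tx": 5, "ty": -42, "tz": 0, "rx": 0, "ry": 0, "rz": 0},
  {"tx": 5, "ty": -45, "tz": 0, "rx": 0, "ry": 0, "rz": 0},
  {"tx": 5, "ty": -45, "tz": 0, "rx": 0, "ry": 0, "rz": 0},
  {"tx": 5, "ty": -45, "tz": 0, "rx": 0, "ry": 0, "rz": 0},
  {"tx": 4, "ty": -42, "tz": 0, "rx": 0, "ry": 0, "rz": 0},
  {"tx": 3, "ty": -32, "tz": 0, "rx": 0, "ry": 0, "rz": 0},
  {"tx": 2, "ty": -20, "tz": 0, "rx": 0, "ry": 0, "rz": 0},
  {"tx": 1, "ty": -12, "tz": 0, "rx": 0, "ry": 0, "rz": 0},
  {"tx": 0, "ty": 0, "tz": 0, "rx": 0, "ry": 0, "rz": 0},
])

```text
time: 6.3
tool_pos: [557.5, -159.5, 196.9]
tcp_rot: [-3.141, 0.001, 0.978]
contact_force: [-0.1, 0.1, -2.6]
grip_width: 13.9
finger_force: 30.0
```

Request:
carry_out([
  {"tx": 0, "ty": 0, "tz": 0, "rx": 0.025, "ry": 0.035, "rz": 0},
  {"tx": 0, "ty": 0, "tz": 0, "rx": 0.025, "ry": 0.037, "rz": 0},
  {"tx": 0, "ty": 0, "tz": 0, "rx": 0.025, "ry": 0.037, "rz": 0},
  {"tx": 0, "ty": 0, "tz": 0, "rx": 0.025, "ry": 0.037, "rz": 0},
  {"tx": 0, "ty": 0, "tz": 0, "rx": 0.025, "ry": 0.037, "rz": 0},
  {"tx": 0, "ty": 0, "tz": 0, "rx": 0.025, "ry": 0.037, "rz": 0},
  {"tx": 0, "ty": 0, "tz": 0, "rx": 0.025, "ry": 0.037, "rz": 0},
  {"tx": 0, "ty": 0, "tz": 0, "rx": 0.025, "ry": 0.037, "rz": 0},
  {"tx": 0, "ty": 0, "tz": 0, "rx": 0, "ry": 0, "rz": 0},
  {"tx": 0, "ty": 0, "tz": 0, "rx": 0, "ry": 0, "rz": 0},
  {"tx": 0, "ty": 0, "tz": 0, "rx": 0, "ry": 0, "rz": 0},
  {"tx": 0, "ty": 0, "tz": 0, "rx": 0, "ry": 0, "rz": 0},
])

```text
time: 7.5
tool_pos: [557.9, -157.6, 198.2]
tcp_rot: [-2.787, -0.002, 0.98]
contact_force: [0.3, -0.0, -3.3]
grip_width: 13.6
finger_force: 30.0
```

Run:
```python
from h import *
from scipy.spatial.transform import Rotation as Ro
o=bot.get_obs()
now=Ro.from_euler('xyz',o['tcp_rot']); lev=Ro.from_euler('xyz',[np.pi,0,.98])
F=Ro.from_rotvec([.548,.108,0])*lev
print((F*now.inv()).as_rotvec(), o['joint_positions'].round(2))
```

```text
[ 0.34400601 -0.17640998 -0.06886146] [-0.44  0.68  1.09  0.06  1.72  0.15]
```

Request:
carry_out([
  {"tx": 0, "ty": 0, "tz": 0, "rx": 0.034, "ry": -0.018, "rz": -0.007},
  {"tx": 0, "ty": 0, "tz": 0, "rx": 0.034, "ry": -0.018, "rz": -0.007},
  {"tx": 0, "ty": 0, "tz": 0, "rx": 0.034, "ry": -0.018, "rz": -0.007},
  {"tx": 0, "ty": 0, "tz": 0, "rx": 0.034, "ry": -0.018, "rz": -0.007},
  {"tx": 0, "ty": 0, "tz": 0, "rx": 0.034, "ry": -0.018, "rz": -0.007},
  {"tx": 0, "ty": 0, "tz": 0, "rx": 0.034, "ry": -0.018, "rz": -0.007},
  {"tx": 0, "ty": 0, "tz": 0, "rx": 0.034, "ry": -0.018, "rz": -0.007},
  {"tx": 0, "ty": 0, "tz": 0, "rx": 0.034, "ry": -0.018, "rz": -0.007},
  {"tx": 0, "ty": 0, "tz": 0, "rx": 0.034, "ry": -0.018, "rz": -0.007},
  {"tx": 0, "ty": 0, "tz": 0, "rx": 0.034, "ry": -0.018, "rz": -0.007},
  {"tx": 0, "ty": 0, "tz": 0, "rx": 0, "ry": 0, "rz": 0},
  {"tx": 0, "ty": 0, "tz": 0, "rx": 0, "ry": 0, "rz": 0},
])

```text
time: 8.7
tool_pos: [557.8, -158.2, 198.0]
tcp_rot: [-2.73, -0.382, 0.897]
contact_force: [0.6, 0.0, -2.9]
grip_width: 13.8
finger_force: 30.0
```

```bash
cat > look.py <<'E'
from h import *
import cv2,sys
from scipy.spatial.transform import Rotation as Ro
o=bot.get_obs(); print(o['time'],o['tool_pos'].round(1),o['tcp_rot'].round(3),o['contact_force'].round(1))
R=Ro.from_euler('xyz',o['tcp_rot'])  # tool x=tote x, y=-tote y, z=-tote z
pts=dict(c=(-54,-32,5),A=(-75,-53,0),B=(75,-53,36),C=(75,53,36),D=(-75,53,36),m=(0,0,5),h1=(-75,0,94),h2=(75,0,94),cA=(-75,-17,36),cB=(-39,-53,36),lA=(-75,-17,0),lB=(-39,-53,0))
W={k:R.apply(np.array([p[0],-p[1],-(p[2]-67.7)]))+o['tool_pos'] for k,p in pts.items()}
print({k:W[k].round(0).tolist() for k in('c','lA','lB','m')},'tilt',np.degrees(np.arccos(-R.as_matrix()[2,2])).round(1))
out=[]
for n in('top','scene','wrist'):
    c=bot.camera_model(n);im=bot.capture(n)[:,:,::-1].copy()
    P={}
    for k,X in W.items():
        q=np.array(c['camera_matrix'])@(np.array(c['R'])@X+c['t']);P[k]=q[:2]/q[2]
    if n=='wrist': s=1;x0=160;y0=60;w=h=300
    else:
        u=P['m'];w=h=80;x0=int(u[0])-40;y0=int(u[1])-40
    if n=='wrist': cr=cv2.resize(im,(420,262))
    else: cr=cv2.resize(im[y0:y0+h,x0:x0+w],(400,400),interpolation=cv2.INTER_CUBIC)
    if n!='wrist':
        for k in('c','B','C','D','cA','cB','h1','h2','lA','lB'): cv2.circle(cr,tuple(((P[k]-[x0,y0])*5).astype(int).tolist()),2,(0,255,0) if k!='c' else (0,0,255),-1)
        out.append(cr)
    else: cv2.imwrite(f'pics/wr_{sys.argv[1]}.png',im)
cv2.imwrite(f'pics/l_{sys.argv[1]}.png',np.hstack(out))
E
python3 look.py 1
```

```text
8.7 [ 557.8 -158.2  198. ] [-2.73  -0.382  0.897] [ 0.6  0.  -2.9]
{'c': [546.0, -180.0, 113.0], 'lA': [521.0, -185.0, 106.0], 'lB': [571.0, -176.0, 106.0], 'm': [552.0, -126.0, 145.0]} tilt 31.7
```

View pics/l_1.png

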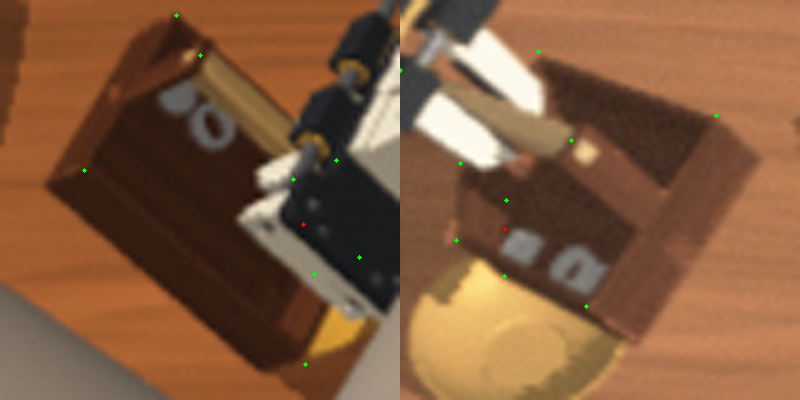

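The top view shows two blanks near (190,115), which is the +x end. The tote's outline also does not match my predicted dots, so it has probably swung about the pad axis. I'll fit the swing from visible corners.

```bash
cat > swing.py <<'E'
from h import *
import cv2,sys
from scipy.spatial.transform import Rotation as Ro
def draw(tag,phis):
    o=bot.get_obs(); R=Ro.from_euler('xyz',o['tcp_rot'])
    ims={n:bot.capture(n)[:,:,::-1].copy() for n in('top','scene')}
    loops=[[(-75,-17),(-39,-53),(75,-53),(75,53),(-75,53)]]
    out=[]
    for n in ims:
        c=bot.camera_model(n);K=np.array(c['camera_matrix'])
        def proj(X):
            q=K@(np.array(c['R'])@X+c['t']);return q[:2]/q[2]
        u=proj(o['tool_pos']+[0,0,-40]);x0,y0=int(u[0])-40,int(u[1])-40
        cr=cv2.resize(ims[n][y0:y0+80,x0:x0+80],(400,400),interpolation=cv2.INTER_CUBIC)
        for phi,col in zip(phis,((0,255,0),(255,255,0),(255,0,255))):
            g=Ro.from_rotvec([0,np.radians(phi),0])
            def w(p):
                v=g.apply([p[0],-p[1],-(p[2]-86.5)])  # about grip point, tool frame
                return ((proj(R.apply(v+[0,0,-18.8])+o['tool_pos'])-[x0,y0])*5).astype(np.int32)
            cv2.polylines(cr,[np.array([w((*p,36)) for p in loops[0]])],True,col,1)
            cv2.line(cr,w((-75,0,94)).tolist(),w((75,0,94)).tolist(),col,1)
        out.append(cr)
    cv2.imwrite(f'pics/s_{tag}.png',np.hstack(out))
    for phi in phis:
        M=(R*Ro.from_rotvec([0,np.radians(phi),0])).as_matrix(); up=-M[:,2]
        # downhill slope components in tote axes: x->M[:,0], y->-M[:,1]
        print(phi,'tilt',np.degrees(np.arccos(up[2])).round(1),'drop to -x',np.degrees(np.arcsin(M[2,0])).round(1),'drop to -y',np.degrees(np.arcsin(-M[2,1])).round(1))
if __name__=='__main__': draw(sys.argv[1],[float(a) for a in sys.argv[2:]])
E
python3 swing.py 1 0 20 -20
```

```text
0.0 tilt 31.7 drop to -x 21.9 drop to -y 21.8
20.0 tilt 47.8 drop to -x 39.9 drop to -y 21.8
-20.0 tilt 22.1 drop to -x 3.4 drop to -y 21.8
```

View pics/s_1.png

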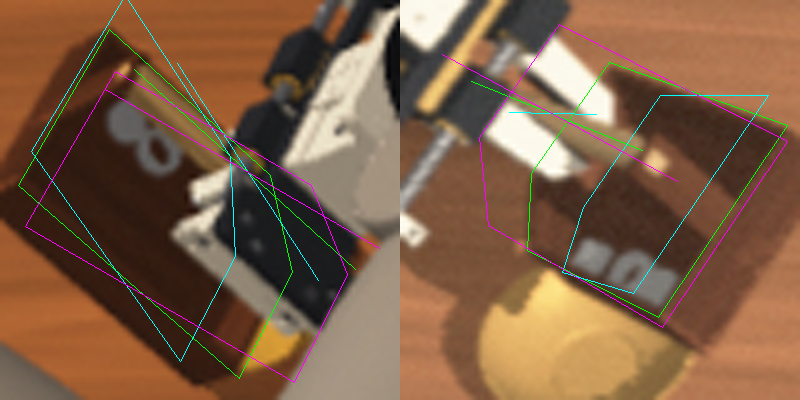

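Checking the numbers: in the scene view the rim corners (716,118), (537,54) and (592,303) match the unslipped prediction, so the tote did not swing. The lower outline is the outer faces. Between the two pictures the blanks moved about 7 mm towards -x, so they are still sliding. I give them time and a bit more -x tilt.

Request:
carry_out([
  {"tx": 0, "ty": 0, "tz": 0, "rx": 0.02, "ry": 0, "rz": 0},
  {"tx": 0, "ty": 0, "tz": 0, "rx": 0.02, "ry": 0, "rz": 0},
  {"tx": 0, "ty": 0, "tz": 0, "rx": 0.02, "ry": 0, "rz": 0},
  {"tx": 0, "ty": 0, "tz": 0, "rx": 0, "ry": 0, "rz": 0},
  {"tx": 0, "ty": 0, "tz": 0, "rx": 0, "ry": 0, "rz": 0},
  {"tx": 0, "ty": 0, "tz": 0, "rx": 0, "ry": 0, "rz": 0},
  {"tx": 0, "ty": 0, "tz": 0, "rx": 0, "ry": 0, "rz": 0},
  {"tx": 0, "ty": 0, "tz": 0, "rx": 0, "ry": 0, "rz": 0},
  {"tx": 0, "ty": 0, "tz": 0, "rx": 0, "ry": 0, "rz": 0},
  {"tx": 0, "ty": 0, "tz": 0, "rx": 0, "ry": 0, "rz": 0},
  {"tx": 0, "ty": 0, "tz": 0, "rx": 0, "ry": 0, "rz": 0},
  {"tx": 0, "ty": 0, "tz": 0, "rx": 0, "ry": 0, "rz": 0},
])

```text
time: 10.15
tool_pos: [557.9, -158.0, 197.8]
tcp_rot: [-2.688, -0.429, 0.881]
contact_force: [0.8, 0.3, -3.0]
grip_width: 14.2
finger_force: 30.0
```

```bash
sed -i "s/cv2.imwrite(f'pics\/l_/wi=cv2.resize(im[0:270,120:520],(593,400)); out=[cv2.resize(q,(400,400)) for q in out]; wi=cv2.resize(im[0:330,120:520],(320,264)); cv2.imwrite(f'pics\/wc_{sys.argv[1]}.png',wi); out=[cv2.copyMakeBorder(wi,0,16,0,0,0)]+[cv2.resize(q,(240,280)) if 0 else cv2.resize(q,(240,240)) for q in out]; out=[out[0]]+[cv2.copyMakeBorder(q,0,40,0,0,0) for q in out[1:]]; cv2.imwrite(f'pics\/l_/" look.py; python3 look.py 2
```

```text
10.15 [ 557.9 -158.   197.8] [-2.688 -0.429  0.881] [ 0.8  0.3 -3. ]
{'c': [546.0, -174.0, 111.0], 'lA': [522.0, -180.0, 104.0], 'lB': [572.0, -170.0, 105.0], 'm': [552.0, -122.0, 147.0]} tilt 35.2
```

View pics/l_2.png

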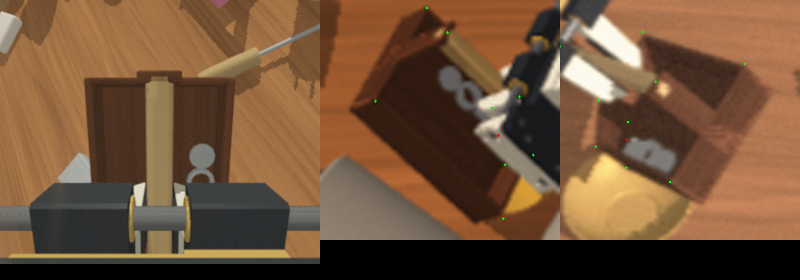

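The wrist view shows the bar straight, with disc and ring queued along the -y side and the square hidden further on. I'll locate the blanks in tote axes and check whether they are still moving.

```bash
cat > blob.py <<'E'
from h import *
import cv2
from scipy.spatial.transform import Rotation as Ro
def loc(n,im,c,o,box=None):
    M=Ro.from_euler('xyz',o['tcp_rot']).as_matrix(); R=np.array(c['R']);C=-R.T@np.array(c['t']);Ki=np.linalg.inv(c['camera_matrix'])
    def uv2tote(u,v,z=11):
        d=M.T@(R.T@Ki@[u,v,1]); p=M.T@(C-o['tool_pos']); zt=67.7-z
        q=p+d*(zt-p[2])/d[2]; return q[0],-q[1]
    hsv=cv2.cvtColor(im,cv2.COLOR_RGB2HSV)
    m=((hsv[...,1]<60)&(hsv[...,2]>70)).astype(np.uint8)
    for k in cv2.findContours(m,0,1)[0]:
        A=cv2.contourArea(k)
        if A<12: continue
        P=np.array([uv2tote(*q) for q in k[:,0]]); lo,hi=P.min(0),P.max(0)
        if lo[0]>-72 and hi[0]<76 and lo[1]>-55 and hi[1]<55 : print(n,'area',A,'tote x',lo[0].round(),hi[0].round(),'y',lo[1].round(),hi[1].round(),'px',k[:,0].mean(0).round())
o=bot.get_obs();print(o['time'])
for n in('wrist','scene','top'):
    o=bot.get_obs();c=bot.camera_model(n);loc(n,bot.capture(n),c,o)
E
python3 blob.py; echo; python3 blob.py
```

```text
10.3
wrist area 1082.0 tote x -10.0 25.0 y -47.0 -23.0 px [371. 208.]
scene area 106.5 tote x -44.0 30.0 y -44.0 -24.0 px [268. 193.]

10.45
wrist area 1084.5 tote x -10.0 25.0 y -47.0 -23.0 px [371. 207.]
scene area 107.5 tote x -45.0 30.0 y -44.0 -24.0 px [268. 193.]
```

They are stationary in a queue along the -y wall (tote x from -44 to +28), with the square jammed on the diagonal. I tilt mostly towards -x to free it, then swing back to straight at the corner.

```bash
cat > rel.py <<'E'
from h import *
import sys
from scipy.spatial.transform import Rotation as Ro
th,b=map(float,sys.argv[1:3])
o=bot.get_obs();now=Ro.from_euler('xyz',o['tcp_rot']);Z=Ro.from_euler('z',.98)
d=Z.apply([-np.cos(np.radians(b)),-np.sin(np.radians(b)),0]);a=np.cross([0,0,1],d)
F=Ro.from_rotvec(a*np.radians(th))*Ro.from_euler('xyz',[np.pi,0,.98])
print((F*now.inv()).as_rotvec().round(3))
c=F.apply([-54,32,62.7]);print('corner rel',c.round(1),'tcp now',o['tool_pos'].round(1),'low',min((F.apply([x,-y,67.7]))[2] for x,y in((-75,-17),(-39,-53),(-75,53),(75,-53))).round(1),'need shift for corner at dish z80',(np.array([547.5,-184.5,80])-c-o['tool_pos']).round(1))
E
python3 rel.py 33 8
```

```text
[-0.084 -0.337 -0.102]
corner rel [ 15.5 -23.5 -84.1] tcp now [ 557.9 -158.   197.8] low -98.5 need shift for corner at dish z80 [-25.9  -2.9 -33.6]
```

Request:
carry_out([
  {"tx": 0, "ty": 0, "tz": 0, "rx": -0.014, "ry": -0.056, "rz": -0.017},
  {"tx": 0, "ty": 0, "tz": 0, "rx": -0.014, "ry": -0.056, "rz": -0.017},
  {"tx": 0, "ty": 0, "tz": 0, "rx": -0.014, "ry": -0.056, "rz": -0.017},
  {"tx": 0, "ty": 0, "tz": 0, "rx": -0.014, "ry": -0.056, "rz": -0.017},
  {"tx": 0, "ty": 0, "tz": 0, "rx": -0.014, "ry": -0.056, "rz": -0.017},
  {"tx": 0, "ty": 0, "tz": 0, "rx": -0.014, "ry": -0.056, "rz": -0.017},
  {"tx": 0, "ty": 0, "tz": 0, "rx": 0, "ry": 0, "rz": 0},
  {"tx": 0, "ty": 0, "tz": 0, "rx": 0, "ry": 0, "rz": 0},
  {"tx": 0, "ty": 0, "tz": 0, "rx": 0, "ry": 0, "rz": 0},
  {"tx": 0, "ty": 0, "tz": 0, "rx": 0, "ry": 0, "rz": 0},
  {"tx": 0, "ty": 0, "tz": 0, "rx": 0, "ry": 0, "rz": 0},
  {"tx": 0, "ty": 0, "tz": 0, "rx": 0, "ry": 0, "rz": 0},
])

```text
time: 11.8
tool_pos: [558.0, -158.0, 197.6]
tcp_rot: [-3.05, -0.569, 0.953]
contact_force: [-0.2, -0.2, -3.2]
grip_width: 13.7
finger_force: 30.0
```

```bash
python3 blob.py; python3 blob.py; python3 rel.py 32 45
```

```text
11.8
wrist area 70.5 tote x -34.0 -29.0 y -39.0 -28.0 px [367. 257.]
wrist area 54.0 tote x -34.0 -29.0 y 30.0 48.0 px [265. 257.]
wrist area 81.0 tote x -11.0 -6.0 y -42.0 -27.0 px [370. 227.]
top area 94.0 tote x -67.0 -26.0 y -23.0 48.0 px [383. 217.]
11.95
wrist area 98.5 tote x -34.0 -29.0 y 30.0 52.0 px [263. 257.]
wrist area 76.0 tote x -10.0 -6.0 y -42.0 -27.0 px [370. 226.]
[0.028 0.341 0.094]
corner rel [-11.7 -21.  -85.4] tcp now [ 558.  -158.   197.7] low -91.9 need shift for corner at dish z80 [  1.3  -5.5 -32.3]
```

Request:
carry_out([
  {"tx": 0, "ty": 0, "tz": 0, "rx": 0.005, "ry": 0.057, "rz": 0.016},
  {"tx": 0, "ty": 0, "tz": 0, "rx": 0.005, "ry": 0.057, "rz": 0.016},
  {"tx": 0, "ty": 0, "tz": 0, "rx": 0.005, "ry": 0.057, "rz": 0.016},
  {"tx": 0, "ty": 0, "tz": 0, "rx": 0.005, "ry": 0.057, "rz": 0.016},
  {"tx": 0, "ty": 0, "tz": 0, "rx": 0.005, "ry": 0.057, "rz": 0.015},
  {"tx": 0, "ty": 0, "tz": 0, "rx": 0.003, "ry": 0.056, "rz": 0.015},
  {"tx": 0, "ty": 0, "tz": 0, "rx": 0, "ry": 0, "rz": 0},
  {"tx": 0, "ty": 0, "tz": 0, "rx": 0, "ry": 0, "rz": 0},
  {"tx": 0, "ty": 0, "tz": 0, "rx": 0, "ry": 0, "rz": 0},
  {"tx": 0, "ty": 0, "tz": 0, "rx": 0, "ry": 0, "rz": 0},
  {"tx": 0, "ty": 0, "tz": 0, "rx": 0, "ry": 0, "rz": 0},
  {"tx": 0, "ty": 0, "tz": 0, "rx": 0, "ry": 0, "rz": 0},
])

```text
time: 13.3
tool_pos: [557.8, -158.1, 198.0]
tcp_rot: [-2.726, -0.384, 0.897]
contact_force: [-0.4, 0.6, -3.6]
grip_width: 13.8
finger_force: 30.0
```

```bash
python3 blob.py; python3 rel.py 32 45;  python3 look.py 3
python3 - <<'E'
import cv2,numpy as np
a=cv2.imread('pics/l_3.png'); s=cv2.imread('pics/wr_3.png')
from h import *
im=bot.capture('scene')[:,:,::-1]; t=bot.capture('top')[:,:,::-1]
r=lambda x:cv2.resize(x,(400,320),interpolation=cv2.INTER_CUBIC)
cv2.imwrite('pics/v3.png',np.hstack([r(im[160:224,225:305]),r(s[60:300,170:470])]))
E
```

```text
13.3
wrist area 75.0 tote x -10.0 -6.0 y -43.0 -27.0 px [370. 226.]
scene area 128.0 tote x -70.0 -4.0 y -44.0 -1.0 px [262. 186.]
[-0.    -0.     0.001]
corner rel [-11.7 -21.  -85.4] tcp now [ 557.9 -158.1  197.8] low -91.9 need shift for corner at dish z80 [  1.3  -5.4 -32.4]
13.45 [ 557.9 -158.1  197.8] [-2.725 -0.384  0.897] [ 0.  -0.5 -3.3]
{'c': [546.0, -179.0, 112.0], 'lA': [521.0, -185.0, 106.0], 'lB': [571.0, -175.0, 106.0], 'm': [552.0, -125.0, 145.0]} tilt 32.0
```

View pics/v3.png

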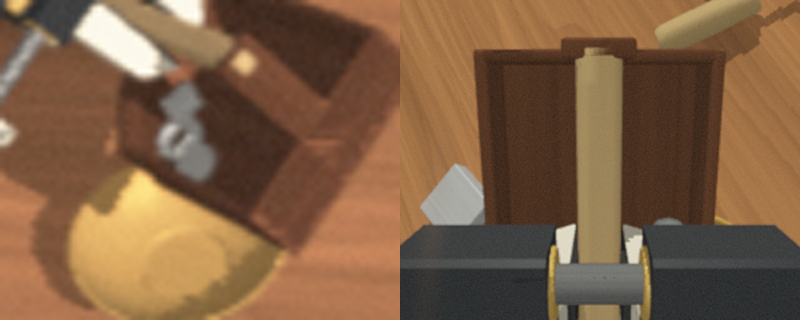

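The scene crop shows the square at (182,100), ring at (178,138) and disc at (195,158), clustered along the diagonal wall. I'll compute their distances from the corner and work out the final lowering.

Run:
```python
from h import *
from scipy.spatial.transform import Rotation as Ro
o=bot.get_obs();M=Ro.from_euler('xyz',o['tcp_rot']).as_matrix()
for k,u,v in(('sq',182,100),('ring',178,138),('disc',195,158)):
    C,d=ray('scene',225+u/5,160+v/5);p=M.T@(C-o['tool_pos']);d=M.T@d;q=p+d*(67.7-12-p[2])/d[2];x,y=q[0],-q[1]
    print(k,round(x),round(y),'dist',np.hypot(x+54,y+32).round())
```

```text
sq -53 -11 dist 21.0
ring -37 -30 dist 17.0
disc -16 -35 dist 38.0
```

The blanks sit at 17, 21 and 38 mm from the corner, touching the diagonal and each other. I lower gently over the dish.

Request:
carry_out([
  {"tx": 0, "ty": 0, "tz": -2, "rx": 0, "ry": 0, "rz": 0},
  {"tx": 0, "ty": -1, "tz": -4, "rx": 0, "ry": 0, "rz": 0},
  {"tx": 1, "ty": -1, "tz": -5, "rx": 0, "ry": 0, "rz": 0},
  {"tx": 0, "ty": -1, "tz": -6, "rx": 0, "ry": 0, "rz": 0},
  {"tx": 0, "ty": -1, "tz": -6, "rx": 0, "ry": 0, "rz": 0},
  {"tx": 0, "ty": -1, "tz": -5, "rx": 0, "ry": 0, "rz": 0},
  {"tx": 0, "ty": 0, "tz": -3, "rx": 0, "ry": 0, "rz": 0},
  {"tx": 0, "ty": 0, "tz": -1, "rx": 0, "ry": 0, "rz": 0},
  {"tx": 0, "ty": 0, "tz": 0, "rx": 0, "ry": 0, "rz": 0},
  {"tx": 0, "ty": 0, "tz": 0, "rx": 0, "ry": 0, "rz": 0},
  {"tx": 0, "ty": 0, "tz": 0, "rx": 0, "ry": 0, "rz": 0},
  {"tx": 0, "ty": 0, "tz": 0, "rx": 0, "ry": 0, "rz": 0},
])

```text
time: 14.9
tool_pos: [559.0, -163.0, 166.0]
tcp_rot: [-2.726, -0.384, 0.897]
contact_force: [0.2, -0.5, -2.9]
grip_width: 14.0
finger_force: 30.0
```

```bash
python3 blob.py; python3 look.py 4
python3 - <<'E'
from h import *
import cv2
r=lambda x:cv2.resize(x,(400,320),interpolation=cv2.INTER_CUBIC)
im=bot.capture('scene')[:,:,::-1]; t=bot.capture('top')[:,:,::-1]
cv2.imwrite('pics/v4.png',np.hstack([r(im[165:229,220:300]),r(t[170:250,345:445])]))
E
```

```text
14.9
wrist area 78.0 tote x -10.0 -6.0 y -42.0 -28.0 px [370. 226.]
scene area 126.5 tote x -70.0 -3.0 y -44.0 -1.0 px [261. 194.]
15.05 [ 559.  -163.   165.8] [-2.725 -0.384  0.897] [ 0.5  0.1 -3.1]
{'c': [547.0, -184.0, 80.0], 'lA': [522.0, -190.0, 74.0], 'lB': [572.0, -180.0, 74.0], 'm': [553.0, -130.0, 113.0]} tilt 32.0
```

View pics/v4.png

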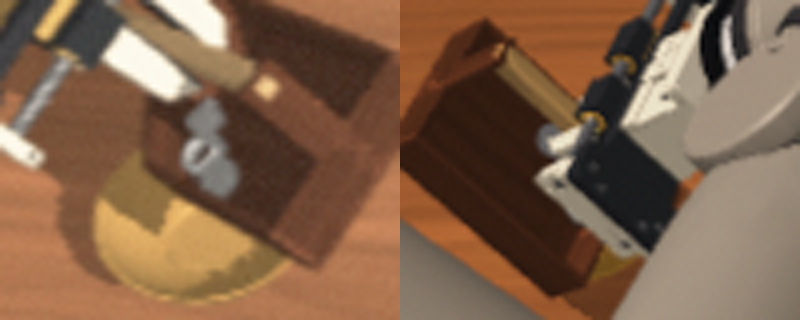

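All three blanks are still clustered in the clipped corner: square (207,118), ring (200,155), disc (218,178). The corner is at about (547,-184,80), about 42 mm clear above the dish rim at the tote's lowest edge, tilted 32°. Handing in.

```bash
python3 -c "
from plant import bot
print(bot.close_job())"
```

```text
the job is handed in; nothing more can be done
None
```

I handed the job in at about 15 s with the tote held at a 32° tilt, its clipped corner 48 mm above the dish rim (lowest edge 42 mm clear), and all three blanks clustered there; the disc is furthest, about 38 mm from the corner point.

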